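Clamp a heat sink on the vacuum plate with the pull knob

TASK

Pull the vacuum control box's knob out to its detent to vent the vacuum plate, and leave it out while you lay the finned heat sink, fins up, gently on the plate so that it completely covers the raised rubber suction pad. Let go of it, then push the knob fully back in to hold the heat sink down, without shifting it off the pad. Leave the other things on the bench where they are.

Things in the scene. Friction and masses are not known exactly. Their poses are not given: they have to be found in the camera images.
- vac_knob (a joint): Travel of the vacuum pull knob along its axis, m: 0 = fully in, 0.036 = fully out at its detent. Snap action: it holds itself at both ends; between them it takes a pull or push of about 6 N until past the middle (0.018), then it snaps on to the other end.
- knob_head (a point): Centre of the black knob's round head (moves with it): 40 mm diameter, 24 mm thick along the axis (12 mm either side of this point), on a 16 mm stem. Its z axis is the knob's axis, out of the panel in the pull direction, leaning 32 deg from vertical to the box's front; its y axis is level, across the panel. Knob in: head's underside 28 mm off the panel (19 mm off a bushing).
- console: White vacuum control box, fixed: foot 150 x 140 mm, carrying a 140 x 140 mm panel box 45 mm thick, tilted 32 deg, with dark face, sloping down to its front (its -x side, turned away from the robot). Panel's upper edge 137 mm, lower edge 63 mm above the table; its centre, where the knob's axis meets it, 100 mm above the origin. Gauge and lamp on the panel under 7 mm high. Origin under the centre of the foot.
- heat_sink: Bare aluminium finned heat sink, loose, 116 mm long (its x), 54 mm wide (its y), 40 mm tall, about 0.25 kg; 9 mm base below, fins up along its length, the outer fins flush with the base's long sides and good to grip across the width. Starts fins up on the blue mat. Origin at the centre of its underside, z up.
- mat: Blue anti-static mat, fixed, 170 x 140 mm, 4 mm thick. Origin at the centre of its underside.
- vacuum_plate: Dark steel vacuum plate, fixed, 160 mm long (its x), 120 mm wide (its y), 25 mm high, with a raised black rubber suction pad in its middle. Origin at the centre of its underside.
- pad_top (a point): Centre of the suction pad's top face, 30 mm above the table. The pad is 96 mm long (this frame's x), 40 mm wide (y) and stands 5 mm above the plate. The heat sink, laid lengthwise over it, overhangs it by 10 mm at the ends and 7 mm at the sides.
- solder_spool: Grey solder spool standing on end, 48 mm diameter, 40 mm tall. Loose bystander, origin at the middle of its underside.
- tape_roll: Roll of blue tape lying flat, 54 mm diameter, 18 mm tall. Loose bystander, origin at the middle of its underside.
- tip_cleaner: Brass dome-shaped soldering-tip cleaner, 52 mm diameter, 46 mm tall. Loose bystander, origin at the middle of its underside.
- utility_knife: Black utility knife lying flat along its own x, from 63 mm behind to 89 mm ahead of the origin, 22 mm wide, 18 mm high. Loose bystander, origin at the middle of its underside.
- flux_bottle: Amber bottle, 60 mm diameter, 130 mm tall. Loose bystander, origin at the middle of its underside.
- pliers: Pliers lying flat, about 165 mm long (along their own x), 13 mm high. Loose bystander, origin at the middle of its underside.
- pen_cup: Grey cup, 72 mm diameter, 100 mm tall. Loose bystander, origin at the middle of its underside.
Mind the look-alikes: they are no part of the job. What is meant by the heat_sink is not red, and is the smaller of those in its own colour. Several things look just like the console: the one meant starts farthest from the robot's base.

How it is judged:
On the way, in this order (a step that is already met when the one before it is completed fails the run):
1. the knob is pulled out to its detent (value of joint vac_knob above 0.031 m), for 0.2 s.
2. the heat sink lies released, fins up, covering the suction pad, with the knob still out (x of heat_sink in the frame of pad_top between -0.01 and 0.01 m and y of heat_sink in the frame of pad_top between -0.0075 and 0.0075 m and z of heat_sink in the frame of pad_top between -0.004 and 0.004 m and angle between the x axis of heat_sink and the x axis of pad_top, either way round below 0.16 rad and angle between heat_sink's own z axis and vertical below 0.06 rad and linear speed of heat_sink below 0.02 m/s and contact force between the fingers and heat_sink below 0.1 N and value of joint vac_knob above 0.031 m), for 0.2 s.
At the end, for the whole second after the job is handed in: The knob is fully in (within 4 mm), and the heat sink lies released and at rest, fins up, flat on the suction pad: its centre within 10 mm lengthwise and 7.5 mm sideways of the pad's centre, its length within 0.16 rad of the pad's (either way round) (x of heat_sink in the frame of pad_top between -0.01 and 0.01 m and y of heat_sink in the frame of pad_top between -0.0075 and 0.0075 m and z of heat_sink in the frame of pad_top between -0.004 and 0.004 m and angle between the x axis of heat_sink and the x axis of pad_top, either way round below 0.16 rad and angle between heat_sink's own z axis and vertical below 0.06 rad and linear speed of heat_sink below 0.02 m/s and contact force between the fingers and heat_sink below 0.1 N and value of joint vac_knob below 0.004 m); the robot touches nothing.
It fails at once if the heat sink is dropped (falls free faster than 0.6 m/s, some 18 mm) (linear speed of heat_sink above 0.6 m/s and contact force between the fingers and heat_sink below 0.05 N).
It fails at once if a bystander (spool, tape, tip cleaner, knife, bottle, pliers or cup) is moved more than 30 mm (distance of any of solder_spool, tape_roll, tip_cleaner, utility_knife, flux_bottle, pliers, pen_cup from where it was at the start of the episode above 0.03 m).
It also fails if it takes over 69 s, if anything falls off the work surface, if the arm or the gripper's body presses on something with over 40 N, if the wrist force passes 120 N, or if a joint passes its speed limit or range.

ROBOT

A 6-joint arm with a two-finger parallel gripper is mounted at the origin on the work surface. World frame = base frame: x ahead of the robot, y to its left, z up, the work surface at z = 0. Lengths are in m, angles in rad, forces in N, time in s.
With the tool pointing down it reaches from about 0.375 to 0.9 m from the base axis. Payload 3.1 kg.
Tool frame: the origin (TCP) lies on the centre line of the jaws, within the pads' length; the fingertips stand 19 mm ahead of it and the grasp point (between the pads) is the TCP (robot.finger_overhang is the distance from the TCP to the fingertips, in m); z points along the fingers, y is the line along which they close (so a half turn about z gives the same grasp; the last joint's range is limited). The gripper opens to 85 mm and grips with 20 to 120 N. Pads are 22 mm wide; open, the fingers measure 114 mm over their backs; the gripper's body (76 mm by 85 mm) begins 54 mm behind the grasp point. The pads swing forward as they close: fully open they stand 13 mm farther back than shut.
Start: joints at [-1.464, 0.527, 1.433, -0, 1.181, -0.178], TCP at [0.176, -0.6, 0.25] pointing down, gripper open.
Joint ranges: [-3.08, 3.08], [-0.75, 2.2], [0.22, 2.44], [-1.43, 4.57], [0, 2.65], [-2.85, 2.85]. Speed limits (rad/s): [2.79, 2.79, 3.14, 3.14, 3.14, 3.14].

INTERFACE

Orientations are given as a unit quaternion [w, x, y, z].
In Python, from rig import robot gives the robot as it stands.
- The arm moves only by the tool play_rows, never from a script. Its argument "increments" is a list of rows, each an object with "linear": the shift along the tool's x, y, z in m, a list of three; "angular": the turn, a rotation vector about the tool's x, y, z in rad, a list of three; "fingers": the closure, from 0 (fully open) to 1 (shut). A call has 1 to 12 rows; each row shifts and turns the commanded pose from where the row before left it, along the tool's axes as they then stand; what a row does not reach is not made up. A row lasts 1/8 s, in which the tool goes at most 62.5 mm and 10.7 degrees, less where a joint would pass 70% of its speed; a pose out of reach is approached as far as the arm can. A call with a gripper value outside its range is refused whole. The fingers move at their own pace and stop on an object; "grip_force" is the grip in N (left out, the last holds). Time passes only in rows, so rows that do not move let the fingers close. It gives the time, the measured TCP pose, the force, the opening and the grip force at its end, in the units of the state.
- robot.sense(): the state, without advancing time (a new reading comes with each control period).
- robot.read_camera(name): name is "scene" or "side" or "wrist"; returns (picture, depth): 384x512x3 uint8, blue, green, red; 384x512 float32, m along the optical axis (not along the pixel's ray), 0 where there is no reading.
- robot.calibration(name): a dict with "vertical_fov" (degrees; the focal length in pixels is half the picture's height over the tangent of half this angle, whatever the lens; pixels are square), "cx", "cy" (the principal point, pixels), "origin" and "orientation" of the camera in the world; the wrist camera has in their place "hand_eye" (4x4, takes a point from camera to tool coordinates, whose origin is the TCP and whose axes are the flange's). Camera axes: x right, y up, looking along -z (the intrinsics and any distortion apply to the point x, -y, -z); pixel columns grow to the right and rows downward; lengths in m; the calibration is good to about 2 mm. The wrist camera is an equidistant fisheye: a pixel r from the principal point sees the ray r / f radians off the axis. A picture is of the moment at which its call begins: read the wrist's pose just before it. calibration takes no time and is no camera call.
- robot.job_done(): hands the job in; it is judged then, once.
The state is a dict: "t": time; "joint_positions": joint angles; "qd": joint speeds; "effort": joint torques, N m; "position": TCP position; "eef_rot": TCP orientation; "force": force on the tool from outside, world axes, zero at the start; "wrist_torque": the same for the moment, N m; "gripper_width": finger opening in m; "grasp_force": force on a finger pad.
Only numpy, scipy, OpenCV 4.12 (cv2) and the standard library are available. Lean on these libraries where they do the work, as an engineer would, in place of code of your own. Each camera call takes 0.05 s, during which the arm holds its last target. There are 200 camera calls.

## Working session

There is one attempt and no reset: what is moved stays moved. The work goes in short steps, Python scripts to look and compute and a tool call to move; the robot and the scene stay as the last step left them, time stands still between calls to the robot, and variables do not carry over. Pictures are saved under pics/ and viewed, at most 10 in all, crops included, and the job is handed in when it is done.

Besides the shell and the picture viewer there is one more tool, called after "Emit:" by a JSON object that holds its "api" and its "payload", one argument or row to a line. play_rows: Moves the arm, as the interface text tells. Its arguments: {"type":"object","properties":{"increments":{"type":"array"},"grip_force":{"type":"number"}},"required":["increments"]}

```bash
ls; mkdir -p pics; cat > h.py <<'E'
import numpy as np, cv2
from scipy.spatial.transform import Rotation as R
from rig import robot
def q2R(q): return R.from_quat([q[1],q[2],q[3],q[0]])
def cam(n):
    c=robot.calibration(n); f=192/np.tan(np.radians(c['vertical_fov'])/2); return c,f
def cloud(n,d,s=None):
    c,f=cam(n); v,u=np.mgrid[0:384,0:512].astype(float)
    x=(u-c['cx'])/f; y=(v-c['cy'])/f
    if n=='wrist':
        r=np.hypot(x,y)+1e-9; k=np.tan(np.minimum(r,1.5))/r; x=x*k;y=y*k
    P=np.stack([x*d,-y*d,-d],-1)
    if n=='wrist':
        T=np.array(c['hand_eye']); P=P@T[:3,:3].T+T[:3,3]
        return q2R(s['eef_rot']).apply(P.reshape(-1,3)).reshape(P.shape)+np.array(s['position'])
    return q2R(c['orientation']).apply(P.reshape(-1,3)).reshape(P.shape)+np.array(c['origin'])
E
python3 - <<'E'
from h import *
for n in ['scene','side']:
    p,d=robot.read_camera(n); c,f=cam(n); print(n,c,f)
    np.savez(''+n+'.npz',p=p,P=cloud(n,d),d=d)
    cv2.imwrite('pics/'+n+'0.png',cv2.resize(p,(800,600),interpolation=cv2.INTER_CUBIC))
print(robot.calibration('wrist'),robot.sense())
E
```

```text
pics
scene {'vertical_fov': 57.76137200226458, 'cx': 253.65077612765145, 'cy': 195.61009431277722, 'origin': array([ 0.96160109, -0.42061163,  0.94735377]), 'orientation': array([0.85655949, 0.26074013, 0.13000999, 0.42593172])} 348.0846771999526
side {'vertical_fov': 49.12203812551088, 'cx': 253.221838440861, 'cy': 190.07080496632202, 'origin': array([0.01093337, 0.79149541, 0.81189985]), 'orientation': array([-0.23082546, -0.10967822,  0.4442437 ,  0.85868378])} 420.11929719773406
{'vertical_fov': 65.70646984690485, 'cx': 260.02020641209344, 'cy': 184.5206192153018, 'hand_eye': array([[ 1.55812820e-04,  9.46856201e-01,  3.21657132e-01,
         8.31282490e-02],
       [ 9.99999982e-01, -1.14117324e-04, -1.48481462e-04,
         5.10609155e-04],
       [-1.03883941e-04,  3.21657149e-01, -9.46856202e-01,
        -1.23918833e-01],
       [ 0.00000000e+00,  0.00000000e+00,  0.00000000e+00,
         1.00000000e+00]])} {'t': 0.1, 'joint_positions': array([-1.46450167e+00,  5.28383314e-01,  1.43377914e+00,  5.43358059e-06,
        1.18141587e+00, -1.78516823e-01]), 'qd': array([ 0.0014353 , -0.00278023, -0.00466314, -0.00019725, -0.00051528,
        0.00146108]), 'effort': array([-7.66479479e-05, -4.43304563e+01, -1.78586519e+01, -2.00103641e-04,
        3.87495689e-03, -2.27705607e-05]), 'position': array([ 0.17556379, -0.59919654,  0.24942365]), 'eef_rot': array([-9.92095534e-04,  9.89877086e-01,  1.41923815e-01,  3.83552641e-05]), 'force': array([ 0.40761755,  0.47530115, -0.31174167]), 'wrist_torque': array([-0.03755369, -0.03371073,  0.00721253]), 'grasp_force': 0.0, 'gripper_width': 0.08517246331833041}
```

View pics/scene0.png

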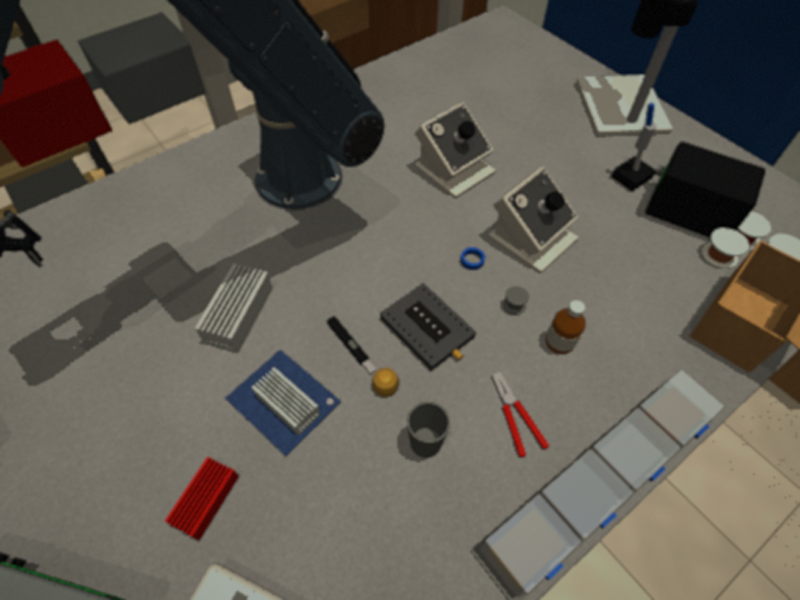

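View pics/side0.png

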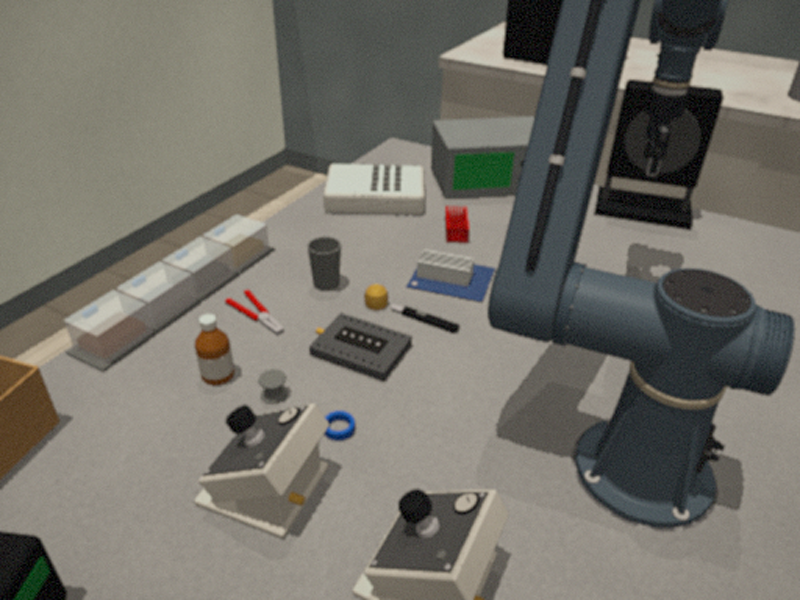

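The scene view shows the target heat sink on the mat at (285,399), the plate at (428,325), and the far console's knob at (553,202). The nearer console, the red sink and the larger sink are the decoys. Next I'll measure from depth.

```bash
cat > m.py <<'E'
from h import *
def rect(P,m):
    q=P[m][:,:2].astype(np.float32); (c,wh,a)=cv2.minAreaRect(q*1000); return np.round(c,1),np.round(wh,1),a,len(q)
def box(P,x,y,r,z0,z1): return (np.hypot(P[...,0]-x,P[...,1]-y)<r)&(P[...,2]>z0)&(P[...,2]<z1)
E
python3 - <<'E'
from m import *
D={n:np.load(n+'.npz') for n in ['scene','side']}
S=D['scene']['P']; s=1/1.5625
def at(P,u,v): return np.round(P[int(v*s),int(u*s)],3)
for k,u,v in [('sink',285,398),('plate',400,335),('knob',553,202),('knob2',466,130),('spool',516,295),('tape',462,258),('bottle',575,308),('pliers',510,410),('cup',428,420),('tip',385,378),('knife',350,343),('table',300,330)]: print(k,at(S,u,v))
for n in D:
    P=D[n]['P']; c=at(S,285,398); 
    print(n,'sink',rect(P,box(P,c[0],c[1],.075,.034,.06)), 'medz',np.median(P[box(P,c[0],c[1],.075,.034,.06)][:,2]))
    c=at(S,428,325)
    print(n,'plate',rect(P,box(P,c[0],c[1],.11,.02,.036)),'pad',rect(P,box(P,c[0],c[1],.06,.0285,.034)), 'z',np.percentile(P[box(P,c[0],c[1],.11,.015,.04)][:,2],[10,50,90]))
    k=at(S,553,202)
    m=box(P,k[0],k[1],.13,.05,.3); Q=P[m]
    # ransac plane tilted
    rng=np.random.default_rng(0);best=0
    for i in range(800):
        a,b,c3=Q[rng.choice(len(Q),3)]; nn=np.cross(b-a,c3-a); l=np.linalg.norm(nn)
        if l<1e-6: continue
        nn/=l; nn*=np.sign(nn[2])
        if abs(np.degrees(np.arccos(nn[2]))-32)>5: continue
        w=abs((Q-a)@nn)<.003
        if w.sum()>best: best=w.sum();B=w
    pl=Q[B];c0=pl.mean(0);nn=np.linalg.svd(pl-c0)[2][2];nn*=np.sign(nn[2])
    print(n,'panel',best,'n',nn,'tilt',np.degrees(np.arccos(nn[2])),'az',np.degrees(np.arctan2(nn[1],nn[0])))
    h=np.array([nn[0],nn[1]])/np.hypot(nn[0],nn[1]); ex=np.array([-h[0]*nn[2]/1,-h[1]*nn[2],np.hypot(*nn[:2])]); ey=np.cross(nn,ex)
    for e in (ex,ey):
        t=pl@e; print('  ext',np.percentile(t,[.5,99.5]), e)
    tx=np.mean(np.percentile(pl@ex,[.5,99.5]));ty=np.mean(np.percentile(pl@ey,[.5,99.5]))
    cc=tx*ex+ty*ey+(c0@nn)*nn; print('  panel centre',cc)
    hd=(Q-c0)@nn; H=Q[(hd>.047)&(hd<.06)&(np.linalg.norm((Q-cc)-np.outer((Q-cc)@nn,nn),axis=1)<.04)]
    print('  head top pts',len(H),H.mean(0),'lateral ex,ey,n',[(np.percentile((H-cc)@e,[2,98]).round(4)) for e in (ex,ey,nn)])
E
```

```text
sink [ 0.515 -0.335  0.047]
plate [ 0.525 -0.082  0.022]
knob [0.52  0.31  0.146]
knob2 [0.238 0.324 0.14 ]
spool [0.598 0.159 0.038]
tape [0.45  0.143 0.021]
bottle [0.722 0.165 0.129]
pliers [ 0.769 -0.016  0.013]
cup [ 0.699 -0.156  0.041]
tip [ 0.59  -0.168  0.045]
knife [ 0.477 -0.169  0.017]
table [ 0.382 -0.229 -0.001]
scene sink (array([ 510.2, -334.8]), array([118.3,  55.1]), 11.714634895324707, 570) medz 0.04382010054428753
scene plate (array([543.4, -22.6]), array([178.3, 121.7]), 2.621284008026123, 1678) pad (array([541.6, -33. ]), array([ 96.6, 105.8]), 36.219303131103516, 332) z [0.02273583 0.02593346 0.03039939]
scene panel 964 n [0.52726539 0.06855651 0.84693047] tilt 32.12063674913726 az 7.408195815707642
  ext [-0.46258862 -0.32773871] [-0.83986091 -0.10920105  0.53170366]
  ext [-0.32210736 -0.18583774] [ 0.12893745 -0.99165273  0.        ]
  panel centre [0.49346085 0.32027153 0.10202826]
  head top pts 89 [0.51945967 0.32258874 0.14477158] lateral ex,ey,n [array([-0.0155,  0.0171]), array([-0.0168,  0.0168]), array([0.0473, 0.0532])]
side sink (array([ 507.8, -331.7]), array([118.3,  65.3]), 10.18475341796875, 352) medz 0.03987297911667009
side plate (array([531.1, -17.4]), array([158.9, 121.2]), 2.7315304279327393, 1298) pad (array([530.8, -17.8]), array([93.2, 39.2]), 1.7727017402648926, 49) z [0.01962875 0.02254866 0.02704252]
side panel 1366 n [0.51786659 0.07446212 0.85221452] tilt 31.54664371024352 az 8.182267045797975
  ext [-0.46527156 -0.33223279] [-0.84353926 -0.12128938  0.52319251]
  ext [-0.32211912 -0.18782288] [ 1.42322593e-01 -9.89820327e-01 -1.38777878e-17]
  panel centre [0.48826327 0.32779878 0.10106331]
  head top pts 107 [0.51347885 0.33132721 0.14386403] lateral ex,ey,n [array([-0.0183,  0.0154]), array([-0.0143,  0.0175]), array([0.0471, 0.0515])]
```

```bash
cat > plan.py <<'E'
from h import *
from scipy.optimize import fsolve
def frame(zx,zdir=(0,0,-1)):
    z=np.array(zdir,float); z/=np.linalg.norm(z); x=np.array(zx,float); x-=x@z*z; x/=np.linalg.norm(x)
    return R.from_matrix(np.stack([x,np.cross(z,x),z],1))
def down(az): a=np.radians(az); return frame([np.cos(a),np.sin(a),0])
def plan(p1,R1,n,s=None,start=None):
    "constant row, n times"
    if start is None:
        s=s or robot.sense(); p0=np.array(s['position']);R0=q2R(s['eef_rot'])
    else: p0,R0=start
    w=(R0.inv()*R1).as_rotvec()/n
    M=sum((R0*R.from_rotvec(k*w)).as_matrix() for k in range(n))
    l=np.linalg.solve(M,np.array(p1)-p0)
    pts=[p0+sum((R0*R.from_rotvec(k*w)).as_matrix() for k in range(j))@l for j in range(1,n+1)]
    print('n',n,'lin',l.round(4).tolist(),'ang',w.round(4).tolist(),'|l|',np.linalg.norm(l).round(4),'deg',np.degrees(np.linalg.norm(w)).round(1))
    print(' path',np.round(pts[::max(1,n//4)],2).tolist())
    return np.array(p1),R1
E
python3 - <<'E'
from plan import *
a=plan([.51,-.335,.26],down(11),9)
b=plan([.53,-.02,.26],down(2.7),7,start=a)
n=np.array([.523,.072,.849]); pc=np.array([.4905,.324,.1015])
plan(pc+.16*n,frame([1,.137,0],-n),8,start=b)
E
```

```text
n 9 lin [0.0432, -0.0195, -0.0011] ang [-0.0002, -0.0, 0.0103] |l| 0.0474 deg 0.6
 path [[0.21, -0.57, 0.25], [0.28, -0.51, 0.25], [0.36, -0.45, 0.26], [0.43, -0.39, 0.26], [0.51, -0.34, 0.26]]
n 7 lin [0.0087, -0.0443, -0.0] ang [0.0, 0.0, 0.0207] |l| 0.0451 deg 1.2
 path [[0.51, -0.29, 0.26], [0.51, -0.24, 0.26], [0.51, -0.2, 0.26], [0.52, -0.15, 0.26], [0.52, -0.11, 0.26], [0.52, -0.06, 0.26], [0.53, -0.02, 0.26]]
n 8 lin [0.0098, -0.0438, 0.0003] ang [-0.0031, -0.0695, -0.0108] |l| 0.0449 deg 4.0
 path [[0.54, 0.02, 0.26], [0.55, 0.11, 0.26], [0.56, 0.2, 0.25], [0.57, 0.29, 0.24]]
```

Emit:
{"api": "play_rows", "payload": {
  "increments": [
    {"linear": [0.043, -0.0195, -0.001], "angular": [0, 0, 0.01], "fingers": 0},
    {"linear": [0.043, -0.0195, -0.001], "angular": [0, 0, 0.01], "fingers": 0},
    {"linear": [0.043, -0.0195, -0.001], "angular": [0, 0, 0.01], "fingers": 0},
    {"linear": [0.043, -0.0195, -0.001], "angular": [0, 0, 0.01], "fingers": 0},
    {"linear": [0.043, -0.0195, -0.001], "angular": [0, 0, 0.01], "fingers": 0},
    {"linear": [0.043, -0.0195, -0.001], "angular": [0, 0, 0.01], "fingers": 0},
    {"linear": [0.043, -0.0195, -0.001], "angular": [0, 0, 0.01], "fingers": 0},
    {"linear": [0.043, -0.0195, -0.001], "angular": [0, 0, 0.01], "fingers": 0},
    {"linear": [0.043, -0.0195, -0.001], "angular": [0, 0, 0.01], "fingers": 0},
    {"linear": [0, 0, 0], "angular": [0, 0, 0], "fingers": 0}
  ]
}}

```text
t: 1.35
position: [0.5105, -0.3333, 0.2589]
eef_rot: [-0.0, 0.995, 0.1, 0.0]
force: [0.2, -1.2, -0.3]
gripper_width: 0.0852
grasp_force: 0.0
```

```bash
cat >> h.py <<'E'
def wrist(tag):
    s=robot.sense(); p,d=robot.read_camera('wrist'); P=cloud('wrist',d,s); np.savez(tag+'.npz',p=p,P=P,d=d)
    cv2.imwrite('pics/'+tag+'.png',p); return s,p,P
E
python3 - <<'E'
from m import *
s,p,P=wrist('w1'); print(s['position'],s['eef_rot'])
for z0 in (.034,.038): 
    m=box(P,.51,-.335,.075,z0,.055); print(rect(P,m),np.median(P[m][:,2]))
m=box(P,.51,-.335,.12,-.01,.01);print('floor/mat z',np.median(P[m][:,2]))
E
```

```text
[ 0.51050568 -0.33332561  0.25888175] [-3.88847366e-04  9.95024060e-01  9.96341341e-02  9.27947454e-05]
(array([ 510.8, -334.7]), array([115.4,  54.1]), 11.607986450195312, 2296) 0.044279298106789114
(array([ 510.9, -335. ]), array([115.3,  53.5]), 12.12967300415039, 2208) 0.044322872221295814
floor/mat z 0.0013286536668893345
```

Emit:
{"api": "play_rows", "payload": {
  "increments": [
    {"linear": [0.009, -0.044, 0], "angular": [0, 0, 0.02], "fingers": 0},
    {"linear": [0.009, -0.044, 0], "angular": [0, 0, 0.02], "fingers": 0},
    {"linear": [0.009, -0.044, 0], "angular": [0, 0, 0.02], "fingers": 0},
    {"linear": [0.009, -0.044, 0], "angular": [0, 0, 0.02], "fingers": 0},
    {"linear": [0.009, -0.044, 0], "angular": [0, 0, 0.02], "fingers": 0},
    {"linear": [0.009, -0.044, 0], "angular": [0, 0, 0.02], "fingers": 0},
    {"linear": [0.009, -0.044, 0], "angular": [0, 0, 0.02], "fingers": 0},
    {"linear": [0, 0, 0], "angular": [0, 0, 0], "fingers": 0}
  ]
}}

```text
t: 2.4
position: [0.5286, -0.021, 0.2591]
eef_rot: [-0.0, 1.0, 0.029, -0.001]
force: [-0.9, -0.6, 0.6]
gripper_width: 0.0855
grasp_force: 0.0
```

```bash
python3 - <<'E'
from m import *
from plan import *
s,p,P=wrist('w2'); print(s['position'],s['eef_rot'])
m=box(P,.533,-.02,.11,.02,.036); print('plate',rect(P,m))
for z0 in (.0275,.0285):
    m=box(P,.533,-.02,.06,z0,.036); print('pad',rect(P,m),np.median(P[m][:,2]))
m=box(P,.533,-.02,.14,-.01,.01);print('floor z',np.median(P[m][:,2]))
n=np.array([.523,.072,.849]); pc=np.array([.4905,.324,.1015])
plan(pc+.16*n,frame([1,.137,0],-n),8)
E
```

```text
[ 0.52860584 -0.02095492  0.25914091] [-1.69987143e-04  9.99585367e-01  2.87876625e-02 -5.80076894e-04]
plate (array([543.9, -21.5]), array([177.3, 120.9]), 3.17016339302063, 11937)
pad (array([534.5, -22.7]), array([101.8,  97.4]), 89.24029541015625, 2490) 0.030360785337407797
pad (array([534.5, -21.9]), array([95.6, 39. ]), 2.934276819229126, 2453) 0.03037569895915121
floor z 0.00039710257758279743
n 8 lin [0.0102, -0.0441, 0.0001] ang [-0.0028, -0.0694, -0.0097] |l| 0.0452 deg 4.0
 path [[0.54, 0.02, 0.26], [0.55, 0.11, 0.26], [0.56, 0.2, 0.25], [0.57, 0.29, 0.24]]
```

Emit:
{"api": "play_rows", "payload": {
  "increments": [
    {"linear": [0.01, -0.044, 0], "angular": [-0.003, -0.0695, -0.01], "fingers": 0},
    {"linear": [0.01, -0.044, 0], "angular": [-0.003, -0.0695, -0.01], "fingers": 0},
    {"linear": [0.01, -0.044, 0], "angular": [-0.003, -0.0695, -0.01], "fingers": 0},
    {"linear": [0.01, -0.044, 0], "angular": [-0.003, -0.0695, -0.01], "fingers": 0},
    {"linear": [0.01, -0.044, 0], "angular": [-0.003, -0.0695, -0.01], "fingers": 0},
    {"linear": [0.01, -0.044, 0], "angular": [-0.003, -0.0695, -0.01], "fingers": 0},
    {"linear": [0.01, -0.044, 0], "angular": [-0.003, -0.0695, -0.01], "fingers": 0},
    {"linear": [0.01, -0.044, 0], "angular": [-0.003, -0.0695, -0.01], "fingers": 0},
    {"linear": [0, 0, 0], "angular": [0, 0, 0], "fingers": 0}
  ]
}}

```text
t: 3.58
position: [0.5745, 0.3354, 0.2355]
eef_rot: [0.02, 0.959, 0.066, -0.275]
force: [0.7, -0.4, 0.1]
gripper_width: 0.0851
grasp_force: 0.0
```

```bash
cat > knob.py <<'E'
from m import *
from plan import *
def knob(P,k=(.515,.327)):
    Q=P[box(P,*k,.13,.05,.3)]; rng=np.random.default_rng(0);best=0
    for i in range(800):
        a,b,c3=Q[rng.choice(len(Q),3)]; nn=np.cross(b-a,c3-a); l=np.linalg.norm(nn)
        if l<1e-6: continue
        nn/=l; nn*=np.sign(nn[2])
        if abs(np.degrees(np.arccos(nn[2]))-32)>5 or nn[0]<.3: continue
        w=abs((Q-a)@nn)<.003
        if w.sum()>best and ((Q-a)@nn>.01).sum()<.4*len(Q): best=w.sum();B=w
    pl=Q[B];c0=pl.mean(0);nn=np.linalg.svd(pl-c0)[2][2];nn*=np.sign(nn[2])
    ey=np.cross(nn,[0,0,1.]);ey/=np.linalg.norm(ey);ex=np.cross(ey,nn)
    hd=(Q-c0)@nn; print('n',nn.round(4),'tilt',np.degrees(np.arccos(nn[2])),'az',np.degrees(np.arctan2(nn[1],nn[0])))
    for e in (ex,ey): t=(pl-c0)@e; print(' panel ext',np.percentile(t,[.5,99.5]).round(4))
    top=np.percentile(hd[hd<.12],99.5); H=Q[(hd>top-.008)&(hd<top+.003)]
    t=[(H-c0)@e for e in (ex,ey)]; print(' head top height',top,'ext',[np.percentile(a,[1,99]).round(4) for a in t],len(H))
    cen=c0+sum(e*np.mean(np.percentile(a,[1,99])) for a,e in zip(t,(ex,ey)))+(np.median(hd[hd>top-.008]))*nn
    print(' head top centre',cen.round(4)); return cen,nn
E
python3 - <<'E'
from knob import *
s,p,P=wrist('w3'); print(s['position'],s['eef_rot'],s['joint_positions'])
c,n=knob(P)
E
```

```text
[0.57448833 0.33538873 0.23553082] [ 0.01967346  0.95887017  0.06631446 -0.27528775] [0.32041258 0.84004361 0.94765714 0.10070065 1.90425626 1.75921062]
n [ 0.5503 -0.1296  0.8248] tilt 34.430266699149364 az -13.255489619411994
 panel ext [-0.0232  0.0296]
 panel ext [-0.0737  0.0632]
 head top height 0.03064475059783245 ext [array([-0.0201, -0.0051]), array([-0.0063,  0.0561])] 2016
 head top centre [0.6335 0.3038 0.2945]
```

View pics/w3.png

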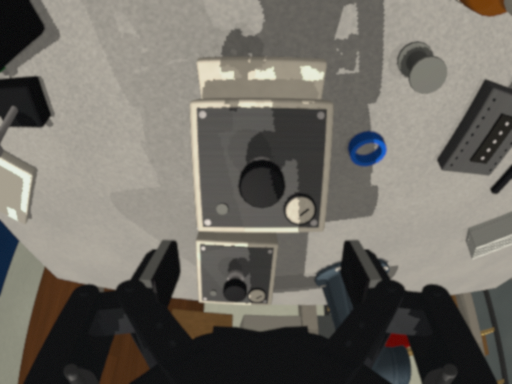

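The knob is centred at about (262,183) on the panel, which spans (192–332, 102–232). The fingers at the bottom corrupted the plane fit, so I'll mask to the panel.

```bash
python3 - <<'E'
from knob import *
P=np.load('w3.npz')['P'][98:236,185:340]
c,n=knob(P)
z=-n; 
nn=n
for back in (.05,.012):
    print('tcp',c-.012*n+back*n)
R1=frame([1,.137,0],-n)
g=plan(c-.012*n+.05*n,R1,4)
plan(c-.012*n+.002*n,R1,3,start=g)
E
```

```text
n [0.5278 0.0671 0.8467] tilt 32.14353983845328 az 7.240656834554955
 panel ext [-0.0588  0.0779]
 panel ext [-0.0657  0.0704]
 head top height 0.05130889357105356 ext [array([-0.0091,  0.0265]), array([-0.0157,  0.0199])] 1628
 head top centre [0.5217 0.3262 0.1437]
tcp [0.54178658 0.32876081 0.17585057]
tcp [0.5217302  0.32621264 0.14367529]
n 4 lin [0.001, 0.0001, 0.0173] ang [0.0019, -0.0006, -0.001] |l| 0.0173 deg 0.1
 path [[0.57, 0.33, 0.22], [0.56, 0.33, 0.21], [0.55, 0.33, 0.19], [0.54, 0.33, 0.18]]
n 3 lin [-0.0, -0.0, 0.016] ang [0.0, 0.0, 0.0] |l| 0.016 deg 0.0
 path [[0.53, 0.33, 0.16], [0.52, 0.33, 0.15], [0.52, 0.33, 0.14]]
```

Emit:
{"api": "play_rows", "payload": {
  "increments": [
    {"linear": [0.001, 0, 0.0175], "angular": [0.002, 0, -0.001], "fingers": 0},
    {"linear": [0.001, 0, 0.0175], "angular": [0.002, 0, -0.001], "fingers": 0},
    {"linear": [0.001, 0, 0.0175], "angular": [0.002, 0, -0.001], "fingers": 0},
    {"linear": [0.001, 0, 0.0165], "angular": [0.002, 0, -0.001], "fingers": 0},
    {"linear": [0, 0, 0.016], "angular": [0, 0, 0], "fingers": 0},
    {"linear": [0, 0, 0.016], "angular": [0, 0, 0], "fingers": 0},
    {"linear": [0, 0, 0.016], "angular": [0, 0, 0], "fingers": 0},
    {"linear": [0, 0, 0], "angular": [0, 0, 0], "fingers": 0}
  ]
}}

```text
t: 4.62
position: [0.5146, 0.3269, 0.1362]
eef_rot: [0.015, 0.959, 0.067, -0.276]
force: [0.8, 0.0, -0.2]
gripper_width: 0.0856
grasp_force: 0.0
```

Emit:
{"api": "play_rows", "payload": {
  "increments": [
    {"linear": [0, 0, 0], "angular": [0, 0, 0], "fingers": 0.3},
    {"linear": [0, 0, 0], "angular": [0, 0, 0], "fingers": 1},
    {"linear": [0, 0, 0], "angular": [0, 0, 0], "fingers": 1},
    {"linear": [0, 0, 0], "angular": [0, 0, 0], "fingers": 1},
    {"linear": [0, 0, 0], "angular": [0, 0, 0], "fingers": 1},
    {"linear": [0, 0, 0], "angular": [0, 0, 0], "fingers": 1}
  ],
  "grip_force": 60
}}

```text
t: 5.38
position: [0.5172, 0.3262, 0.1383]
eef_rot: [0.016, 0.96, 0.067, -0.273]
force: [2.3, -5.3, 5.4]
gripper_width: 0.0378
grasp_force: 60.2
```

Emit:
{"api": "play_rows", "payload": {
  "increments": [
    {"linear": [0, 0, -0.006], "angular": [0, 0, 0], "fingers": 1},
    {"linear": [0, 0, -0.006], "angular": [0, 0, 0], "fingers": 1},
    {"linear": [0, 0, -0.006], "angular": [0, 0, 0], "fingers": 1},
    {"linear": [0, 0, -0.006], "angular": [0, 0, 0], "fingers": 1},
    {"linear": [0, 0, -0.006], "angular": [0, 0, 0], "fingers": 1},
    {"linear": [0, 0, -0.006], "angular": [0, 0, 0], "fingers": 1},
    {"linear": [0, 0, 0], "angular": [0, 0, 0], "fingers": 1},
    {"linear": [0, 0, 0], "angular": [0, 0, 0], "fingers": 1}
  ]
}}

```text
t: 6.38
position: [0.536, 0.3286, 0.1687]
eef_rot: [0.016, 0.959, 0.066, -0.273]
force: [1.9, -5.3, 3.0]
gripper_width: 0.0378
grasp_force: 62.0
```

Emit:
{"api": "play_rows", "payload": {
  "increments": [
    {"linear": [0, 0, 0], "angular": [0, 0, 0], "fingers": 0},
    {"linear": [0, 0, 0], "angular": [0, 0, 0], "fingers": 0},
    {"linear": [0, 0, 0], "angular": [0, 0, 0], "fingers": 0},
    {"linear": [0, 0, 0], "angular": [0, 0, 0], "fingers": 0},
    {"linear": [0, 0, -0.02], "angular": [0, 0, 0], "fingers": 0},
    {"linear": [0, 0, -0.03], "angular": [0, 0, 0], "fingers": 0},
    {"linear": [0, 0, -0.03], "angular": [0, 0, 0], "fingers": 0},
    {"linear": [0, 0, 0], "angular": [0, 0, 0], "fingers": 0}
  ]
}}

```text
t: 7.38
position: [0.5785, 0.3353, 0.2376]
eef_rot: [0.014, 0.96, 0.067, -0.272]
force: [-1.3, -0.8, 0.1]
gripper_width: 0.0857
grasp_force: 0.0
```

```bash
python3 - <<'E'
from knob import *
s,p,P=wrist('w4'); print(s['position'],s['gripper_width'])
c,n=knob(P[98:236,185:340])
a=plan([.5345,-.0,.25],down(7),8)
b=plan([.5108,-.335,.16],down(11.8),7,start=a)
plan([.5108,-.335,.034],down(11.8),5,start=b)
E
```

```text
[0.57849104 0.33529451 0.23763892] 0.08573983914474624
n [0.5283 0.0681 0.8463] tilt 32.185539449409944 az 7.346436963924268
 panel ext [-0.0551  0.0812]
 panel ext [-0.0658  0.0704]
 head top height 0.08741106049222037 ext [array([-0.005 ,  0.0307]), array([-0.0155,  0.0203])] 2098
 head top centre [0.5406 0.3285 0.1742]
n 8 lin [-0.0109, 0.0408, 0.0015] ang [-0.0005, 0.0693, 0.002] |l| 0.0423 deg 4.0
 path [[0.57, 0.29, 0.24], [0.56, 0.21, 0.25], [0.55, 0.13, 0.25], [0.54, 0.04, 0.25]]
n 7 lin [-0.0109, 0.0467, 0.0129] ang [0.0, 0.0, -0.012] |l| 0.0497 deg 0.7
 path [[0.53, -0.05, 0.24], [0.52, -0.1, 0.22], [0.52, -0.14, 0.21], [0.52, -0.19, 0.2], [0.51, -0.24, 0.19], [0.51, -0.29, 0.17], [0.51, -0.34, 0.16]]
n 5 lin [0.0, -0.0, 0.0252] ang [0.0, 0.0, 0.0] |l| 0.0252 deg 0.0
 path [[0.51, -0.34, 0.13], [0.51, -0.34, 0.11], [0.51, -0.34, 0.08], [0.51, -0.34, 0.06], [0.51, -0.34, 0.03]]
```

Knob is out by 36 mm (head top at 87 mm, was 51 mm). Now for the heat sink.

Emit:
{"api": "play_rows", "payload": {
  "increments": [
    {"linear": [-0.011, 0.041, 0.0015], "angular": [-0.0005, 0.0693, 0.002], "fingers": 0},
    {"linear": [-0.011, 0.041, 0.0015], "angular": [-0.0005, 0.0693, 0.002], "fingers": 0},
    {"linear": [-0.011, 0.041, 0.0015], "angular": [-0.0005, 0.0693, 0.002], "fingers": 0},
    {"linear": [-0.011, 0.041, 0.0015], "angular": [-0.0005, 0.0693, 0.002], "fingers": 0},
    {"linear": [-0.011, 0.041, 0.0015], "angular": [-0.0005, 0.0693, 0.002], "fingers": 0},
    {"linear": [-0.011, 0.041, 0.0015], "angular": [-0.0005, 0.0693, 0.002], "fingers": 0},
    {"linear": [-0.011, 0.041, 0.0015], "angular": [-0.0005, 0.0693, 0.002], "fingers": 0},
    {"linear": [-0.011, 0.041, 0.0015], "angular": [-0.0005, 0.0693, 0.002], "fingers": 0}
  ]
}}

```text
t: 8.43
position: [0.5318, -0.0022, 0.2489]
eef_rot: [-0.0, 0.998, 0.061, -0.001]
force: [0.6, 0.2, -0.4]
gripper_width: 0.0856
grasp_force: 0.0
```

Emit:
{"api": "play_rows", "payload": {
  "increments": [
    {"linear": [-0.011, 0.0465, 0.0115], "angular": [0, 0, -0.012], "fingers": 0},
    {"linear": [-0.011, 0.0465, 0.0115], "angular": [0, 0, -0.012], "fingers": 0},
    {"linear": [-0.011, 0.0465, 0.0115], "angular": [0, 0, -0.012], "fingers": 0},
    {"linear": [-0.011, 0.0465, 0.0115], "angular": [0, 0, -0.012], "fingers": 0},
    {"linear": [-0.011, 0.0465, 0.0115], "angular": [0, 0, -0.012], "fingers": 0},
    {"linear": [-0.011, 0.0465, 0.0115], "angular": [0, 0, -0.012], "fingers": 0},
    {"linear": [-0.011, 0.0465, 0.0115], "angular": [0, 0, -0.012], "fingers": 0},
    {"linear": [0, 0, 0], "angular": [0, 0, 0], "fingers": 0},
    {"linear": [0, 0, 0], "angular": [0, 0, 0], "fingers": 0}
  ]
}}

```text
t: 9.55
position: [0.5078, -0.3335, 0.1686]
eef_rot: [-0.002, 0.995, 0.103, -0.002]
force: [0.3, -0.6, -0.2]
gripper_width: 0.0854
grasp_force: 0.0
```

```bash
python3 - <<'E'
from m import *
from plan import *
s,p,P=wrist('w5'); print(s['position'],s['eef_rot'],s['joint_positions'])
m=box(P,.511,-.335,.075,.036,.055); print(rect(P,m),np.median(P[m][:,2]))
b=plan([.5108,-.335,.03],down(11.8),6)
E
```

```text
[ 0.50776172 -0.33352591  0.16860484] [-0.00152737  0.99470466  0.10274131 -0.00212718] [-7.64336680e-01  6.06012341e-01  1.54890552e+00 -1.51500535e-03
  9.91756974e-01  6.01445342e-01]
(array([ 511.2, -335. ]), array([116.3,  54.4]), 11.82573413848877, 4188) 0.04429012460612478
n 6 lin [0.0004, 0.0004, 0.0232] ang [-0.0005, 0.0006, 0.0002] |l| 0.0232 deg 0.0
 path [[0.51, -0.33, 0.15], [0.51, -0.33, 0.12], [0.51, -0.33, 0.1], [0.51, -0.33, 0.08], [0.51, -0.33, 0.05], [0.51, -0.34, 0.03]]
```

Emit:
{"api": "play_rows", "payload": {
  "increments": [
    {"linear": [0.0005, 0.0004, 0.026], "angular": [-0.0005, 0.0006, 0], "fingers": 0},
    {"linear": [0.0005, 0.0004, 0.026], "angular": [-0.0005, 0.0006, 0], "fingers": 0},
    {"linear": [0.0005, 0.0004, 0.026], "angular": [-0.0005, 0.0006, 0], "fingers": 0},
    {"linear": [0.0005, 0.0004, 0.024], "angular": [-0.0005, 0.0006, 0], "fingers": 0},
    {"linear": [0.0005, 0.0004, 0.02], "angular": [-0.0005, 0.0006, 0], "fingers": 0},
    {"linear": [0.0005, 0.0004, 0.0165], "angular": [-0.0005, 0.0006, 0], "fingers": 0},
    {"linear": [0, 0, 0], "angular": [0, 0, 0], "fingers": 0}
  ]
}}

```text
t: 10.48
position: [0.512, -0.3361, 0.0303]
eef_rot: [0.001, 0.995, 0.103, 0.0]
force: [0.0, 0.1, 0.1]
gripper_width: 0.0852
grasp_force: 0.0
```

Emit:
{"api": "play_rows", "payload": {
  "increments": [
    {"linear": [0, 0, 0], "angular": [0, 0, 0], "fingers": 0.3},
    {"linear": [0, 0, 0], "angular": [0, 0, 0], "fingers": 1},
    {"linear": [0, 0, 0], "angular": [0, 0, 0], "fingers": 1},
    {"linear": [0, 0, 0], "angular": [0, 0, 0], "fingers": 1},
    {"linear": [0, 0, 0], "angular": [0, 0, 0], "fingers": 1}
  ],
  "grip_force": 40
}}

```text
t: 11.1
position: [0.5127, -0.337, 0.0325]
eef_rot: [0.002, 0.995, 0.103, 0.001]
force: [-0.9, 2.3, 6.0]
gripper_width: 0.0535
grasp_force: 44.8
```

Emit:
{"api": "play_rows", "payload": {
  "increments": [
    {"linear": [0, 0, -0.01], "angular": [0, 0, 0], "fingers": 1},
    {"linear": [0, 0, -0.02], "angular": [0, 0, 0], "fingers": 1},
    {"linear": [0, 0, -0.03], "angular": [0, 0, 0], "fingers": 1},
    {"linear": [0, 0, -0.04], "angular": [0, 0, 0], "fingers": 1},
    {"linear": [0, 0, 0], "angular": [0, 0, 0], "fingers": 1}
  ]
}}

```text
t: 11.72
position: [0.5143, -0.3388, 0.1357]
eef_rot: [0.005, 0.995, 0.103, 0.004]
force: [-0.3, -0.3, -3.3]
gripper_width: 0.0534
grasp_force: 43.9
```

```bash
python3 - <<'E'
from m import *
from plan import *
s,p,P=wrist('w6'); print(s['position'],s['eef_rot'])
z=s['position'][2]+.015
m=box(P,*s['position'][:2],.08,z-.008,z+.008)&(np.arange(384)[:,None]<300); print(rect(P,m),np.median(P[m][:,2]))
b=plan([.5345,-.0222,s['position'][2]],down(2.95),8)
E
```

```text
[ 0.5142917  -0.33884949  0.1356812 ] [0.00513409 0.99466176 0.10298531 0.00395521]
(array([ 533.8, -335.3]), array([75.1, 80.5]), 10.805720329284668, 11549) 0.14762952105851546
n 8 lin [0.0081, -0.0387, -0.0004] ang [0.0008, -0.0006, 0.0194] |l| 0.0396 deg 1.1
 path [[0.51, -0.3, 0.13], [0.52, -0.22, 0.13], [0.52, -0.14, 0.13], [0.53, -0.06, 0.14]]
```

View pics/w6.png

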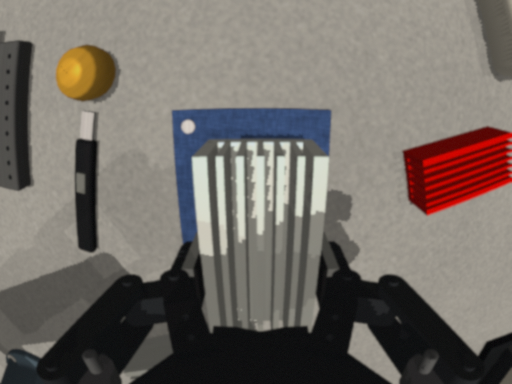

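```bash
python3 - <<'E'
from m import *
from plan import *
s=robot.sense(); P=np.load('w6.npz')['P']
T=q2R(s['eef_rot']).inv().apply((P-np.array(s['position'])).reshape(-1,3)).reshape(P.shape)
sub=T[130:235,180:345]; t=sub[(sub[...,2]<.02)&(sub[...,2]>-.03)]
print('top z',np.percentile(t[:,2],[2,20,50]))
tp=t[t[:,2]<np.percentile(t[:,2],20)+.004]
print('x max',np.percentile(tp[:,0],[95,98,99.5]),'y',np.percentile(tp[:,1],[.5,2,98,99.5]))
for lo,hi in((0.01,.03),(.03,.055)):
    q=tp[(tp[:,0]>lo)&(tp[:,0]<hi)]; print(lo,np.percentile(q[:,1],[1,99]))
E
```

```text
top z [-0.01505591 -0.01415432 -0.00860499]
x max [0.05700224 0.05771022 0.05791613] y [-0.02484752 -0.02436819  0.02816584  0.02864156]
0.01 [-0.02472882  0.02860779]
0.03 [-0.02466436  0.02845703]
```

```bash
python3 - <<'E'
from plan import *
plan([.5345,-.021,.12],down(2.95),10)
E
```

```text
n 10 lin [0.0064, -0.0311, 0.0012] ang [0.0007, -0.0005, 0.0155] |l| 0.0318 deg 0.9
 path [[0.51, -0.31, 0.13], [0.51, -0.24, 0.13], [0.52, -0.18, 0.13], [0.52, -0.12, 0.12], [0.53, -0.05, 0.12]]
```

Emit:
{"api": "play_rows", "payload": {
  "increments": [
    {"linear": [0.0064, -0.031, 0.0012], "angular": [0.0007, -0.0005, 0.0155], "fingers": 1},
    {"linear": [0.0064, -0.031, 0.0012], "angular": [0.0007, -0.0005, 0.0155], "fingers": 1},
    {"linear": [0.0064, -0.031, 0.0012], "angular": [0.0007, -0.0005, 0.0155], "fingers": 1},
    {"linear": [0.0064, -0.031, 0.0012], "angular": [0.0007, -0.0005, 0.0155], "fingers": 1},
    {"linear": [0.0064, -0.031, 0.0012], "angular": [0.0007, -0.0005, 0.0155], "fingers": 1},
    {"linear": [0.0064, -0.031, 0.0012], "angular": [0.0007, -0.0005, 0.0155], "fingers": 1},
    {"linear": [0.0064, -0.031, 0.0012], "angular": [0.0007, -0.0005, 0.0155], "fingers": 1},
    {"linear": [0.0064, -0.031, 0.0012], "angular": [0.0007, -0.0005, 0.0155], "fingers": 1},
    {"linear": [0.0064, -0.031, 0.0012], "angular": [0.0007, -0.0005, 0.0155], "fingers": 1},
    {"linear": [0.0064, -0.031, 0.0012], "angular": [0.0007, -0.0005, 0.0155], "fingers": 1},
    {"linear": [0, 0, 0], "angular": [0, 0, 0], "fingers": 1},
    {"linear": [0, 0, 0], "angular": [0, 0, 0], "fingers": 1}
  ]
}}

```text
t: 13.28
position: [0.5328, -0.0214, 0.1185]
eef_rot: [-0.002, 1.0, 0.026, -0.003]
force: [0.4, -0.7, -3.1]
gripper_width: 0.0532
grasp_force: 43.8
```

```bash
python3 - <<'E'
from m import *
from plan import *
s,p,P=wrist('w7'); print(s['position'],s['eef_rot'],s['force'])
T=q2R(s['eef_rot']).inv().apply((P-np.array(s['position'])).reshape(-1,3)).reshape(P.shape)
sub=T[130:235,180:345]; t=sub[(sub[...,2]<-.005)&(sub[...,2]>-.03)]
tp=t[t[:,2]<np.percentile(t[:,2],20)+.004]
print('top z',np.percentile(tp[:,2],50),'x max',np.percentile(tp[:,0],[95,98,99.5]),'y',np.percentile(tp[:,1],[.5,2,98,99.5]))
plan([.5345,-.021,.064],down(2.95),4)
sc,d=robot.read_camera('scene'); P=cloud('scene',d); cv2.imwrite('pics/s7.png',sc)
m=box(P,*s['position'][:2],.09,.128,.145); print('scene sink', rect(P,m))
E
```

```text
[ 0.53283611 -0.02141763  0.11852722] [-0.00184637  0.9996583   0.0259418  -0.00262759] [ 0.40562389 -0.6796951  -3.09667559]
top z -0.011725935649027044 x max [0.05606459 0.05679867 0.05701989] y [-0.02633306 -0.02584048  0.02674293  0.02717041]
n 4 lin [0.0004, -0.0002, 0.0137] ang [-0.0009, 0.0012, -0.0001] |l| 0.0137 deg 0.1
 path [[0.53, -0.02, 0.11], [0.53, -0.02, 0.09], [0.53, -0.02, 0.08], [0.53, -0.02, 0.06]]
scene sink (array([530.8, -22.8]), array([117.6,  78.7]), 4.052021026611328, 282)
```

View pics/w7.png

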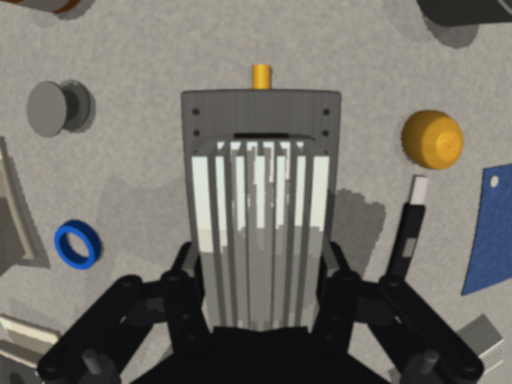

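The sink is held squarely, centred over the plate (rows 140–330, columns 192–328), with the plate edges symmetric at columns 182 and 340. Now lowering.

Emit:
{"api": "play_rows", "payload": {
  "increments": [
    {"linear": [0.0006, 0, 0.013], "angular": [-0.0009, 0.0012, 0], "fingers": 1},
    {"linear": [0.0006, 0, 0.013], "angular": [-0.0009, 0.0012, 0], "fingers": 1},
    {"linear": [0.0006, 0, 0.013], "angular": [-0.0009, 0.0012, 0], "fingers": 1},
    {"linear": [0.0006, 0, 0.012], "angular": [-0.0009, 0.0012, 0], "fingers": 1},
    {"linear": [0, 0, 0.003], "angular": [0, 0, 0], "fingers": 1},
    {"linear": [0, 0, 0], "angular": [0, 0, 0], "fingers": 1}
  ]
}}

```text
t: 14.12
position: [0.5356, -0.021, 0.0651]
eef_rot: [-0.0, 1.0, 0.026, 0.0]
force: [1.0, 0.3, -2.7]
gripper_width: 0.0534
grasp_force: 43.8
```

```bash
python3 - <<'E'
from m import *
from plan import *
s,p,P=wrist('w8'); print(s['position'],s['eef_rot'],s['force'])
T=q2R(s['eef_rot']).inv().apply((P-np.array(s['position'])).reshape(-1,3)).reshape(P.shape)
sub=T[130:235,180:345]; t=sub[(sub[...,2]<-.005)&(sub[...,2]>-.03)]
tp=t[t[:,2]<np.percentile(t[:,2],20)+.004]
print('top z',np.percentile(tp[:,2],50),'x max',np.percentile(tp[:,0],[98,99.5]),'y',np.percentile(tp[:,1],[.5,2,98,99.5]))
m=box(P,.5345,-.022,.11,.02,.029); q=rect(P,m); print('plate',q)
W=P[m]; a=np.radians(2.95);u=(W[:,:2]-[.5345,-.0222])@np.array([[np.cos(a),-np.sin(a)],[np.sin(a),np.cos(a)]]); print(np.percentile(u[:,0],[99,99.8]),np.percentile(u[:,1],[.2,99.8]))
E
```

```text
[ 0.53563555 -0.02099162  0.06506721] [-1.28968305e-04  9.99669593e-01  2.57003163e-02  4.26551632e-04] [ 0.95368944  0.29975283 -2.66047131]
top z -0.011722018274958146 x max [0.0567679  0.05699953] y [-0.02635278 -0.02584696  0.02666806  0.02718262]
plate (array([544.5, -21.2]), array([176.3, 120.5]), 2.887155055999756, 16089)
[0.08342863 0.09538162] [-0.05895367  0.05974744]
```

Emit:
{"api": "play_rows", "payload": {
  "increments": [
    {"linear": [0, 0.0005, 0.002], "angular": [0, 0, 0], "fingers": 1},
    {"linear": [0, 0, 0.002], "angular": [0, 0, 0], "fingers": 1},
    {"linear": [0, 0, 0.001], "angular": [0, 0, 0], "fingers": 1},
    {"linear": [0, 0, 0.001], "angular": [0, 0, 0], "fingers": 1},
    {"linear": [0, 0, 0.0005], "angular": [0, 0, 0], "fingers": 1},
    {"linear": [0, 0, 0], "angular": [0, 0, 0], "fingers": 1}
  ]
}}

```text
t: 14.92
position: [0.5357, -0.0215, 0.0589]
eef_rot: [-0.0, 1.0, 0.026, 0.001]
force: [0.3, 0.9, -2.1]
gripper_width: 0.0531
grasp_force: 43.8
```

Emit:
{"api": "play_rows", "payload": {
  "increments": [
    {"linear": [0, 0, 0.0005], "angular": [0, 0, 0], "fingers": 1},
    {"linear": [0, 0, 0.0005], "angular": [0, 0, 0], "fingers": 1},
    {"linear": [0, 0, 0], "angular": [0, 0, 0], "fingers": 1}
  ]
}}

```text
t: 15.3
position: [0.5358, -0.0216, 0.0585]
eef_rot: [0.0, 1.0, 0.026, 0.001]
force: [-0.5, 0.8, 4.2]
gripper_width: 0.0532
grasp_force: 44.7
```

Emit:
{"api": "play_rows", "payload": {
  "increments": [
    {"linear": [0, 0, 0], "angular": [0, 0, 0], "fingers": 0.3},
    {"linear": [0, 0, 0], "angular": [0, 0, 0], "fingers": 0},
    {"linear": [0, 0, 0], "angular": [0, 0, 0], "fingers": 0},
    {"linear": [0, 0, 0], "angular": [0, 0, 0], "fingers": 0},
    {"linear": [0, 0, 0], "angular": [0, 0, 0], "fingers": 0},
    {"linear": [0, 0, -0.02], "angular": [0, 0, 0], "fingers": 0},
    {"linear": [0, 0, -0.04], "angular": [0, 0, 0], "fingers": 0},
    {"linear": [0, 0, -0.06], "angular": [0, 0, 0], "fingers": 0},
    {"linear": [0, 0, -0.06], "angular": [0, 0, 0], "fingers": 0},
    {"linear": [0, 0, -0.02], "angular": [0, 0, 0], "fingers": 0},
    {"linear": [0, 0, 0], "angular": [0, 0, 0], "fingers": 0}
  ]
}}

```text
t: 16.68
position: [0.5364, -0.0217, 0.2598]
eef_rot: [0.001, 1.0, 0.026, 0.003]
force: [1.1, 0.1, 0.1]
gripper_width: 0.0852
grasp_force: 0.0
```

```bash
python3 - <<'E'
from m import *
from plan import *
s,p,P=wrist('w9'); print(s['position'],s['eef_rot'],s['gripper_width'])
m=box(P,.5345,-.022,.075,.06,.08); print('sink',rect(P,m),np.percentile(P[m][:,2],[5,50,95]))
m=box(P,.5345,-.022,.11,.02,.029); q=rect(P,m); print('plate',q)
n=np.array([.528,.0676,.8465]);c=np.array([.5406,.3285,.1742]);R1=frame([1,.137,0],-n)
plan(c+.062*n,R1,8)
E
```

```text
[ 0.53635953 -0.0217378   0.25978427] [5.62759327e-04 9.99665120e-01 2.57039888e-02 2.93878900e-03] 0.08518490962664947
sink (array([534.8, -21.9]), array([116.5,  53.9]), 2.8314387798309326, 2793) [0.06543622 0.07028654 0.07150757]
plate (array([544. , -21.3]), array([176.4, 120.7]), 2.8248062133789062, 6825)
n 8 lin [0.0095, -0.0437, 0.0017] ang [-0.0023, -0.0704, -0.0105] |l| 0.0448 deg 4.1
 path [[0.54, 0.02, 0.26], [0.56, 0.11, 0.25], [0.56, 0.2, 0.24], [0.57, 0.29, 0.23]]
```

The sink is centred on the pad to within a millimetre. Next I'll go to the knob with the fingers shut and push.

Emit:
{"api": "play_rows", "payload": {
  "increments": [
    {"linear": [0.0095, -0.0437, 0.0017], "angular": [-0.0023, -0.0704, -0.0105], "fingers": 0},
    {"linear": [0.0095, -0.0437, 0.0017], "angular": [-0.0023, -0.0704, -0.0105], "fingers": 1},
    {"linear": [0.0095, -0.0437, 0.0017], "angular": [-0.0023, -0.0704, -0.0105], "fingers": 1},
    {"linear": [0.0095, -0.0437, 0.0017], "angular": [-0.0023, -0.0704, -0.0105], "fingers": 1},
    {"linear": [0.0095, -0.0437, 0.0017], "angular": [-0.0023, -0.0704, -0.0105], "fingers": 1},
    {"linear": [0.0095, -0.0437, 0.0017], "angular": [-0.0023, -0.0704, -0.0105], "fingers": 1},
    {"linear": [0.0095, -0.0437, 0.0017], "angular": [-0.0023, -0.0704, -0.0105], "fingers": 1},
    {"linear": [0.0095, -0.0437, 0.0017], "angular": [-0.0023, -0.0704, -0.0105], "fingers": 1},
    {"linear": [0, 0, 0], "angular": [0, 0, 0], "fingers": 1}
  ],
  "grip_force": 30
}}

```text
t: 17.85
position: [0.5719, 0.3352, 0.2204]
eef_rot: [0.017, 0.957, 0.068, -0.281]
force: [-0.3, -1.1, -0.8]
gripper_width: 0.0002
grasp_force: 0.0
```

```bash
python3 - <<'E'
from knob import *
s=robot.sense(); print(s['position'],s['gripper_width'])
n=np.array([.528,.0676,.8465]);c=np.array([.5406,.3285,.1742]);R1=frame([1,.137,0],-n)
g=plan(c+.024*n,R1,3)
E
```

```text
[0.57192258 0.33518122 0.22041506] 0.0001985932061927384
n 3 lin [-0.0008, 0.0009, 0.0107] ang [0.0008, 0.0028, 0.001] |l| 0.0108 deg 0.2
 path [[0.57, 0.33, 0.21], [0.56, 0.33, 0.2], [0.55, 0.33, 0.19]]
```

Emit:
{"api": "play_rows", "payload": {
  "increments": [
    {"linear": [-0.0008, 0.0009, 0.0107], "angular": [0.0008, 0.0028, 0.001], "fingers": 1},
    {"linear": [-0.0008, 0.0009, 0.0107], "angular": [0.0008, 0.0028, 0.001], "fingers": 1},
    {"linear": [-0.0008, 0.0009, 0.0107], "angular": [0.0008, 0.0028, 0.001], "fingers": 1},
    {"linear": [0, 0, 0.006], "angular": [0, 0, 0], "fingers": 1},
    {"linear": [0, 0, 0.006], "angular": [0, 0, 0], "fingers": 1},
    {"linear": [0, 0, 0.006], "angular": [0, 0, 0], "fingers": 1},
    {"linear": [0, 0, 0.006], "angular": [0, 0, 0], "fingers": 1},
    {"linear": [0, 0, 0.006], "angular": [0, 0, 0], "fingers": 1},
    {"linear": [0, 0, 0.006], "angular": [0, 0, 0], "fingers": 1},
    {"linear": [0, 0, 0.005], "angular": [0, 0, 0], "fingers": 1},
    {"linear": [0, 0, 0], "angular": [0, 0, 0], "fingers": 1}
  ]
}}

```text
t: 19.23
position: [0.5332, 0.3249, 0.1645]
eef_rot: [0.015, 0.96, 0.064, -0.274]
force: [-1.2, -0.2, -0.5]
gripper_width: 0.0
grasp_force: 0.0
```

Emit:
{"api": "play_rows", "payload": {
  "increments": [
    {"linear": [0, 0, -0.02], "angular": [0, 0, 0], "fingers": 1},
    {"linear": [0, 0, -0.04], "angular": [0, 0, 0], "fingers": 1},
    {"linear": [0, 0, -0.05], "angular": [0, 0, 0], "fingers": 1},
    {"linear": [0, 0, -0.02], "angular": [0, 0, 0], "fingers": 1},
    {"linear": [0, 0, 0], "angular": [0, 0, 0], "fingers": 1},
    {"linear": [0, 0, 0], "angular": [0, 0, 0], "fingers": 1}
  ]
}}

```text
t: 19.98
position: [0.6008, 0.333, 0.2746]
eef_rot: [0.015, 0.959, 0.064, -0.274]
force: [0.0, -0.5, 0.2]
gripper_width: 0.0002
grasp_force: 0.0
```

```bash
python3 - <<'E'
from knob import *
s,p,P=wrist('w10'); print(s['position'],s['force'])
knob(P[85:225,185:340])
m=box(P,.5345,-.022,.075,.06,.08); print('sink wrist',m.sum() and rect(P,m))
sc,d=robot.read_camera('scene'); P=cloud('scene',d)
m=box(P,.5345,-.022,.09,.055,.085); print('sink scene',rect(P,m),np.median(P[m][:,2]))
cv2.imwrite('pics/fin.png',cv2.resize(sc,(800,600)))
E
```

```text
[0.6007513  0.33303798 0.2745994 ] [ 0.02045522 -0.50078731  0.1636111 ]
n [0.5267 0.068  0.8473] tilt 32.08076142927019 az 7.361039893615449
 panel ext [-0.0604  0.0765]
 panel ext [-0.0667  0.0702]
 head top height 0.05140174394317102 ext [array([-0.0109,  0.0249]), array([-0.0164,  0.0198])] 1194
 head top centre [0.5216 0.3262 0.1438]
sink wrist (array([535.1, -21.6]), array([116.4,  57.2]), 2.7195281982421875, 1680)
sink scene (array([534.1, -23.2]), array([118.9,  56.2]), 3.3618266582489014, 665) 0.06844326792595445
```

View pics/fin.png

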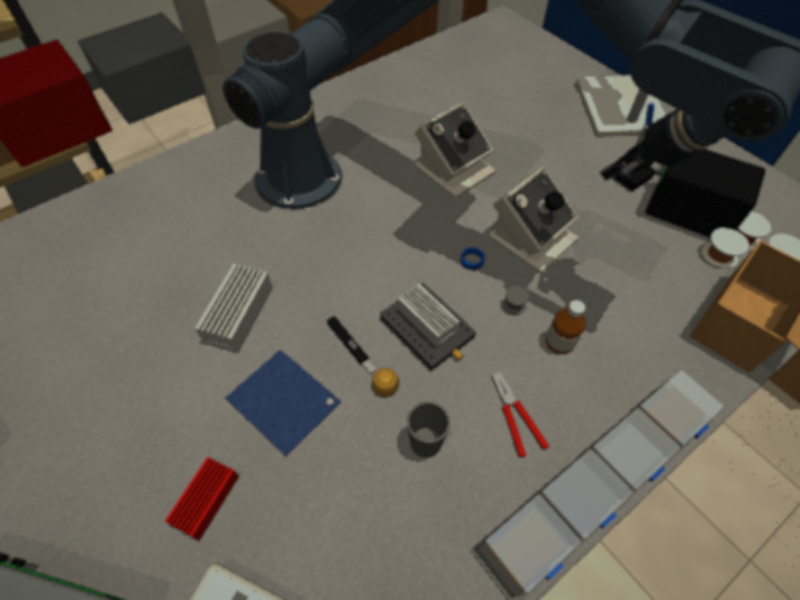

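The knob is back at its initial height (51.4 mm, 51.3 mm at the start). The sink is on the pad at (428,310), the bystanders are unmoved and the arm is clear, so I'm handing in.

```bash
python3 -c "
from rig import robot
print(robot.job_done())"
```

```text
the job is handed in; nothing more can be done
None
```

The job is handed in: I pulled the knob out, laid the heat sink on the suction pad within about 1 mm of centre and let go, then pushed the knob fully back in, with the other items looking unmoved in the final picture; no verdict came back.

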